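Pack the herbalist's dispensing tray

TASK

Pack the wooden dispensing tray on the shop counter: lay the heavy-headed steel pestle along its long trough, and stand the round tin in the wide round well, the square tin in the square well and the dropper bottle with the narrow rubber teat in the narrow round well, all right down on the floor of their places. Carry the pestle level: it balances nearer its heavy head. Leave the look-alikes, the steel bar with equal knobs and the flat-capped bottle, where they are.

Things in the scene. Friction and masses are not known exactly. Their poses are not given: they have to be found in the camera images.
- tray: brown wooden tray, fixed, 182 (x) x 264 (y) mm, floor 6 thick, walls 16 high. Origin: centre of its underside, z up. A wall along y splits it: the pestle's trough, on the robot's side, is 80 wide, 252 long, centred at x=-45, y=0 (there open fingers at most 40); the three well blocks lie at x=+43, y=-84, 0, +84, order varying, tops 22 above the counter. Other goods near by are up to 150 high.
- wide_well: fixed pale wooden block, 82 x 82 x 16 mm high, lying in the tray with its sides parallel to the tray's; a round well of 70 diameter, 12 deep (its floor is 4 above the block's underside). Origin: centre of the block's underside, on the well's axis, z up.
- square_well: fixed pale wooden block, 82 x 82 x 16 mm high, lying in the tray with its sides parallel to the tray's; a square well of 66 x 66, its sides parallel to the block's, 12 deep (its floor is 4 above the block's underside). Origin: centre of the block's underside, on the well's axis, z up.
- narrow_well: fixed pale wooden block, 82 x 82 x 16 mm high, lying in the tray with its sides parallel to the tray's; a round well of 50 diameter, 12 deep (its floor is 4 above the block's underside). Origin: centre of the block's underside, on the well's axis, z up.
- pestle: bare steel pestle, lying, 170 mm long along its x, 0.35 kg: eight-sided heavy head at +x (32 long, 30 across flats), round handle 18 thick, short eight-sided knob (12 long, 30 across) at -x. Origin: on its axis at mid-length, 15 above what it lies on. Balances at x=+25, on the handle, 28 from the head's inner face. May lie in the trough either way round.
- plain_bar: look-alike, to be left: bare steel bar lying on the counter, 170 mm long along its own x, round handle 18 in diameter with the same short knob (12 long, 30 across) at both ends and no heavy head. Origin: on its axis at mid-length, 15 above the counter.
- round_tin: bare metal round tin, closed, 54 mm in diameter, 44 high, 0.12 kg, standing. Origin: centre of its underside, z up.
- square_tin: bare metal square tin, closed, 50 x 50 mm, 44 high, 0.12 kg, standing; x and y are normal to its sides. Origin: centre of its underside, z up.
- dropper_bottle: amber glass bottle, standing, body 34 mm in diameter and straight to 46 high, black collar 21 in diameter from 54 to 66, then a narrow rubber teat 12 to 13 in diameter up to 85 high. Origin: centre of its underside, z up.
- capped_bottle: look-alike, to be left: the same amber bottle body (34 mm in diameter), standing, but with a wide flat black cap 29 in diameter, 68 high in all and no teat. Origin: centre of its underside, z up.
Mind the look-alikes: they are no part of the job. Leave any green look-alike of the dropper_bottle alone.

How it is judged:
By the outcome, as a careful person would: the job done as asked, in the order asked, and still so for the second after the job is handed in, with the robot touching nothing.
It also fails if it takes over 120 s, if anything falls off the work surface, if the arm or the gripper's body presses on something with over 40 N, if the wrist force passes 120 N, or if a joint passes its speed limit or range.

ROBOT

A 6-joint arm with a two-finger parallel gripper is mounted at the origin on the work surface. World frame = base frame: x ahead of the robot, y to its left, z up, the work surface at z = 0. Lengths are in mm, angles in rad, forces in N, time in s.
With the tool pointing down it reaches from about 350 to 775 mm from the base axis. Payload 7.3 kg.
Tool frame: the origin (TCP) lies on the front face of the gripper's body, between the roots of the fingers; the fingertips stand 66 mm ahead of it and the grasp point (between the pads) lies 47 mm ahead of it (bot.tcp_to_grasp is the z of the grasp point in the tool frame, in mm); z points along the fingers, y is the direction in which the jaws open and shut (so a half turn about z gives the same grasp; the last joint's range is limited). The gripper opens to 92 mm and grips with 3 to 60 N. Pads are 19 mm wide; open, the fingers measure 130 mm over their backs; the gripper's body (75 mm by 190 mm) begins 47 mm behind the grasp point.
Start: joints at [1.159, 0.342, 1.524, -0, 1.275, -0.146], TCP at [137.89, 506.582, 292.241] pointing down, gripper open.
Joint ranges: [-2.53, 2.53], [-0.77, 2.02], [0.04, 2.7], [-1, 4.14], [0.28, 2.66], [-3.11, 3.11]. Speed limits (rad/s): [2.57, 2.57, 3.14, 3.14, 3.14, 3.14].

INTERFACE

Orientations are given as [roll, pitch, yaw] about the fixed x, y, z axes, in that order (R = Rz(yaw) Ry(pitch) Rx(roll)).
In Python, from plant import bot gives the robot as it stands.
- The arm moves only by the tool carry_out, never from a script. Its argument "deltas" is a list that holds one entry, the list of rows, each a list of 4 numbers: the shift along the tool's x, y, z in mm, then the turn about the tool's z in units of 5 degrees (1.0 is 5 degrees). A call has 1 to 20 rows; each row is the pose to reach, as a shift and turn from the pose commanded when the call began, along the tool's axes at that moment; what a row does not reach only later rows make up. A row lasts 1/10 s, in which the tool goes at most 50 mm and 8.59 degrees, less where a joint would pass 70% of its speed; a pose out of reach is approached as far as the arm can. A call with a gripper value outside its range is refused whole. "fingers" is the finger opening in mm, from 0 to 91.8, set as the call begins (left out, the last holds). The fingers move at their own pace and stop on an object; the grip force is fixed at half the most. Time passes only in rows, so rows that repeat a pose let the fingers close. It gives the time, the measured TCP pose, the force and the opening at its end, in the units of the state.
- bot.get_obs(): the state, without advancing time (a new reading comes with each control period).
- bot.capture(name): name is "side" or "top"; returns (picture, depth): 400x640x3 uint8, blue, green, red; 400x640 float32, mm along the optical axis (not along the pixel's ray), 0 where there is no reading.
- bot.camera_model(name): a dict with "K" (3x3 intrinsics, pixels), "camera_from_world" (4x4, takes a point from world to camera coordinates). Camera axes: x right, y down, z forward; pixel columns grow to the right and rows downward; lengths in mm; the calibration is good to about 2 mm. A picture is of the moment at which its call begins. camera_model takes no time and is no camera call.
- bot.close_job(): hands the job in, once; it reports no verdict.
The state is a dict: "time": time; "joint_positions": joint angles; "dq": joint speeds; "tau": joint torques, N m; "tool_pos": TCP position; "tcp_rot": TCP orientation; "contact_force": force on the tool from outside, world axes, zero at the start; "moment": the same for the moment, N m; "grip_width": finger opening in mm.
Only numpy, scipy, OpenCV 4.12 (cv2) and the standard library are available. Lean on these libraries where they do the work, as an engineer would, in place of code of your own. Each camera call takes 0.05 s, during which the arm holds its last target. There are 200 camera calls.

## Working session

There is one attempt and no reset: what is moved stays moved. The work goes in short steps, Python scripts to look and compute and a tool call to move; the robot and the scene stay as the last step left them, time stands still between calls to the robot, and variables do not carry over. Pictures are saved under pics/ and viewed, about 12 in all and at most 16, crops included, and the job is handed in when it is done.

Besides the shell and the picture viewer there is one more tool, called after ">>>" by a JSON object that holds its "name" and its "arguments". carry_out: Moves the arm, as the interface text tells. Its arguments: {"type":"object","properties":{"deltas":{"type":"array","items":{"type":"array","items":{"type":"array","items":{"type":"number"}}}},"fingers":{"type":"number"}},"required":["deltas"]}

```bash
mkdir -p pics; ls
python3 - <<'E'
from plant import bot
import cv2,numpy as np
for n in("top","side"):
    p,d=bot.capture(n); cv2.imwrite(f"pics/{n}0.png",p); np.save(f"pics/{n}0.npy",d)
    m=bot.camera_model(n); print(n,np.round(m["K"],1).tolist(),np.round(m["camera_from_world"],3).tolist(), (d>0).mean())
print(bot.get_obs())
E
```

```text
pics
top [[468.6, 0.0, 318.2], [0.0, 468.6, 198.6], [0.0, 0.0, 1.0]] [[0.019, -1.0, 0.006, 56.691], [-0.988, -0.02, -0.153, 563.668], [0.153, -0.003, -0.988, 1104.998], [0.0, 0.0, 0.0, 1.0]] 0.99611328125
side [[504.7, 0.0, 318.6], [0.0, 504.7, 200.0], [0.0, 0.0, 1.0]] [[0.902, -0.431, 0.004, -446.31], [-0.323, -0.682, -0.656, 268.504], [0.286, 0.591, -0.755, 948.352], [0.0, 0.0, 0.0, 1.0]] 0.99637890625
{'time': 0.1, 'joint_positions': array([ 1.15897732e+00,  3.42671286e-01,  1.52488359e+00, -1.37578540e-05,
        1.27538873e+00, -1.45989330e-01]), 'dq': array([-0.00047896, -0.00266877, -0.00183711, -0.00170831,  0.00080759,
        0.00081679]), 'tau': array([ 1.62307097e-03, -4.31997728e+01, -2.44696999e+01,  7.19710300e-02,
        5.25754457e-02, -5.60287765e-05]), 'tool_pos': array([137.7958737 , 506.32952484, 291.61815626]), 'tcp_rot': array([-3.14025416e+00, -1.83507376e-04,  2.87576687e+00]), 'contact_force': array([ 0.44507886,  0.66785053, -0.4862707 ]), 'moment': array([ 0.05562295, -0.02363006,  0.01056116]), 'grip_width': 91.68739657455049}
```

View pics/top0.png

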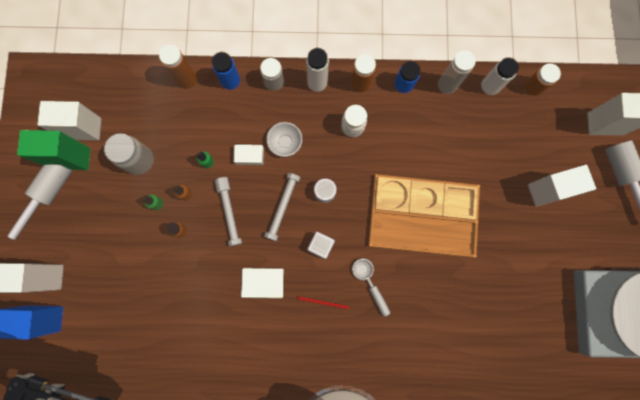

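View pics/side0.png

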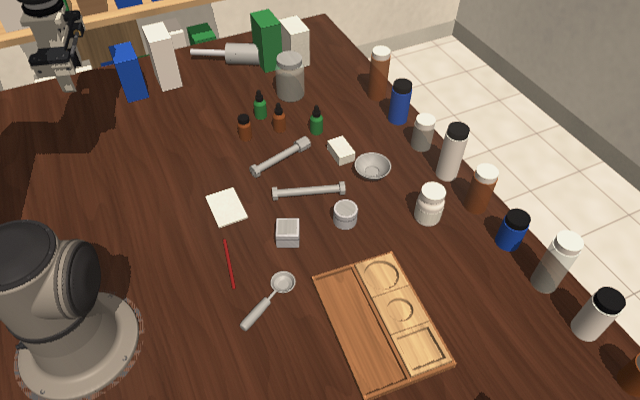

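The top view shows the tray around (425,215). The wells from left to right are wide (393,194), narrow (428,198) and square (461,202). The round tin is at (325,189) and the square tin at (321,245). The bars are at (228,211) and (283,206), the dropper is probably at (181,191) and the capped bottle at (174,229). I'll zoom in on the bars and bottles and measure everything.

```bash
cat > h.py <<'E'
import cv2,numpy as np
from plant import bot
def world(n,d):
    m=bot.camera_model(n);K=m["K"];T=np.linalg.inv(m["camera_from_world"])
    v,u=np.mgrid[:400,:640]
    P=np.stack([(u-K[0][2])/K[0][0]*d,(v-K[1][2])/K[1][1]*d,d],-1)
    return P@T[:3,:3].T+T[:3,3]
def ray(n,u,v,z):
    "pixel onto plane at height z"
    m=bot.camera_model(n);K=np.array(m["K"]);T=np.linalg.inv(m["camera_from_world"])
    r=T[:3,:3]@np.linalg.inv(K)@[u,v,1.];o=T[:3,3]
    return o+r*(z-o[2])/r[2]
def pix(n,p):
    m=bot.camera_model(n);q=np.array(m["camera_from_world"])@[*p,1]
    q=np.array(m["K"])@q[:3];return q[:2]/q[2]
E
python3 - <<'E'
from h import *
for n in("top","side"):
    d=np.load(f"pics/{n}0.npy");W=world(n,d)
    x,y,z=W[...,0],W[...,1],W[...,2]
    m=((d>0)&(z>8)&(z<160)&(x>250)&(x<720)&(y>-400)&(y<420)).astype(np.uint8)
    k,l,s,c=cv2.connectedComponentsWithStats(m)
    print(n)
    for i in range(1,k):
        if s[i,4]<25: continue
        q=W[l==i];t=q[q[:,2]>np.percentile(q[:,2],90)-6]
        r=cv2.minAreaRect(q[:,:2].astype(np.float32))
        print(np.round(c[i]),s[i,4],'zmax',round(np.percentile(q[:,2],97)),'topc',np.round(t.mean(0)),'rect',np.round(r[0]),np.round(r[1]),round(r[2]))
t=cv2.imread("pics/top0.png");s=cv2.imread("pics/side0.png")
a=cv2.resize(t[150:270,140:340],(800,480),interpolation=cv2.INTER_CUBIC)
cv2.imwrite("pics/c1.png",a)
cv2.imwrite("pics/c2.png",cv2.resize(s[80:260,220:400],(600,600),interpolation=cv2.INTER_CUBIC))
E
```

```text
top
[284. 147.] 380 zmax 32 topc [694. 157.  28.] rect [696. 157.] [47. 86.] 0
[249. 154.] 546 zmax 35 topc [676. 245.  31.] rect [676. 246.] [70. 46.] 90
[205. 159.] 205 zmax 86 topc [658. 353.  83.] rect [657. 351.] [27. 33.] 55
[282. 206.] 551 zmax 32 topc [546. 156.  26.] rect [546. 157.] [ 30. 170.] 71
[425. 206.] 4787 zmax 26 topc [ 567. -200.   22.] rect [ 531. -200.] [266. 183.] 85
[228. 209.] 608 zmax 33 topc [543. 294.  28.] rect [531. 291.] [171.  31.] 15
[325. 190.] 403 zmax 49 topc [586.  51.  45.] rect [586.  50.] [52. 52.] 1
[183. 192.] 206 zmax 84 topc [574. 403.  82.] rect [573. 402.] [29. 33.] 56
[177. 229.] 209 zmax 72 topc [481. 409.  69.] rect [480. 408.] [30. 27.] 10
[414. 234.] 52 zmax 12 topc [ 483. -173.    9.] rect [ 485. -171.] [40. 27.] 10
[450. 236.] 85 zmax 12 topc [ 480. -263.    9.] rect [ 481. -263.] [34. 65.] 36
[321. 245.] 435 zmax 49 topc [450.  59.  45.] rect [450.  59.] [50. 50.] 65
[430. 242.] 29 zmax 12 topc [ 463. -212.    9.] rect [ 464. -214.] [28. 18.] 12
[373. 287.] 446 zmax 22 topc [332. -79.  18.] rect [350. -65.] [148.  48.] 24
[262. 28
[... 596 characters left out ...]
30. 170.] 71
[228. 197.] 31 zmax 11 topc [366. 223.   9.] rect [367. 222.] [27. 16.] 71
[215. 201.] 41 zmax 11 topc [336. 223.   9.] rect [335. 224.] [32. 20.] 4
[345. 213.] 580 zmax 46 topc [582.  47.  43.] rect [582.  48.] [53. 54.] 75
[220. 209.] 27 zmax 11 topc [339. 196.   9.] rect [338. 196.] [36. 14.] 71
[241. 213.] 37 zmax 11 topc [378. 163.   9.] rect [382. 166.] [47. 20.] 71
[230. 213.] 43 zmax 10 topc [354. 174.   9.] rect [351. 172.] [40. 24.] 57
[287. 232.] 641 zmax 46 topc [445.  54.  43.] rect [445.  55.] [53. 50.] 64
[394. 320.] 6455 zmax 23 topc [ 559. -213.   20.] rect [ 528. -201.] [268. 184.] 85
[264. 303.] 563 zmax 20 topc [326. -84.  17.] rect [345. -65.] [150.  49.] 21
```

View pics/c1.png

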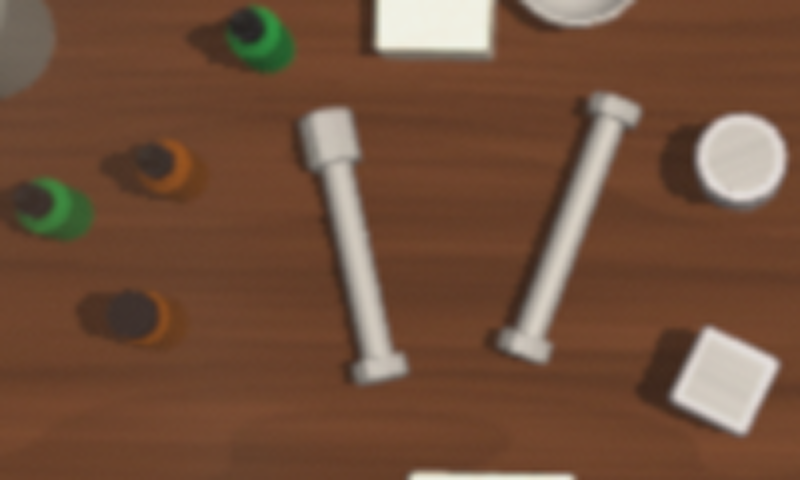

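View pics/c2.png

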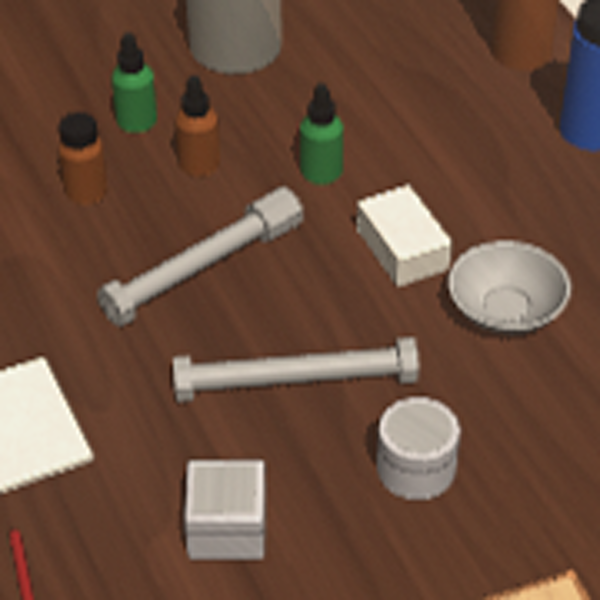

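The pestle is the left bar. Its head points to +x,+y, its yaw is about 15° and its centre is about (529,290). The dropper bottle is the amber one at about (571,401), with the capped one at (478,407). The tray centre is about (529.5,-200.5) with yaw about -5°. Next is a helper that works out moves.

```bash
cat >> h.py <<'E'
def go(x,y,z,yaw):
    "print the tool-frame shift and turn units to TCP x,y,z, yaw deg"
    o=bot.get_obs();p=np.array(o["tool_pos"]);w=np.degrees(o["tcp_rot"][2]);a=np.radians(w)
    d=np.array([x,y,z])-p;t=(w-yaw+180)%360-180
    print("at",np.round(p,1),round(w,2),"| delta",np.round([d@[np.cos(a),np.sin(a),0],d@[np.sin(a),-np.cos(a),0],-d[2]],1),"turn",round(t/5,2),"rows",int(max(np.linalg.norm(d)/50,abs(t)/8.59)+1),
      "| F",np.round(o["contact_force"],1),"M",np.round(o["moment"],2),"grip",round(o["grip_width"],1),"t",o["time"])
def tray(x,y,c=(529.5,-200.5),yaw=-5):
    a=np.radians(yaw);return c[0]+x*np.cos(a)-y*np.sin(a),c[1]+x*np.sin(a)+y*np.cos(a)
E
python3 -c "
from h import *
go(553,296.5,180,195)
d=np.load('pics/top0.npy')
for u,v in((393,194),(428,198),(461,202)): print(np.round(ray('top',u,v,22)))
print(np.round([tray(43,84),tray(43,0),tray(43,-84),tray(-45,0)]))"
```

```text
at [137.8 506.3 291.6] 164.77 | delta [-455.7  -93.4  111.6] turn -6.05 rows 10 | F [ 0.4  0.7 -0.5] M [ 0.06 -0.02  0.01] grip 91.7 t 0.1
[ 581. -119.   22.]
[ 573. -207.   22.]
[ 564. -289.   22.]
[[ 580. -121.]
 [ 572. -204.]
 [ 565. -288.]
 [ 485. -197.]]
```

>>> {"name": "carry_out", "arguments": {"deltas": [[[-90, -18, 0, -1.2], [-135, -28, 0, -3], [-180, -37, 0, -4], [-225, -46, 10, -5], [-270, -55, 30, -6], [-315, -65, 50, -6], [-360, -74, 70, -6], [-405, -83, 90, -6], [-455.7, -93.4, 111.6, -6.05], [-455.7, -93.4, 111.6, -6.05], [-455.7, -93.4, 111.6, -6.05], [-455.7, -93.4, 111.6, -6.05], [-455.7, -93.4, 111.6, -6.05], [-455.7, -93.4, 111.6, -6.05], [-455.7, -93.4, 111.6, -6.05]]], "fingers": 60}}

```text
time: 1.6
tool_pos: [552.4, 297.7, 181.5]
tcp_rot: [3.141, 0.001, -2.878]
contact_force: [-0.7, 0.6, -0.3]
grip_width: 59.9
```

Run:
```python
from h import *
go(553,296.5,68,195)
t,_=bot.capture("top");s,_=bot.capture("side")
a=cv2.resize(t[120:280,140:340],(500,400),interpolation=cv2.INTER_CUBIC)
b=cv2.resize(s[60:220,180:340],(400,400),interpolation=cv2.INTER_CUBIC)
cv2.imwrite("pics/g1.png",cv2.resize(np.hstack([a,b]),(800,356)))
# grip point
o=bot.get_obs();p=o["tool_pos"]-[0,0,66]
print(pix("side",p),pix("top",p))
```

```text
at [552.4 297.7 181.5] -164.89 | delta [ -0.3  -1.3 113.5] turn 0.02 rows 3 | F [-0.7  0.6 -0.3] M [ 0.06  0.02 -0.04] grip 59.9 t 1.6
[286.73476694 120.43459823] [218.15996527 196.07580761]
```

View pics/g1.png

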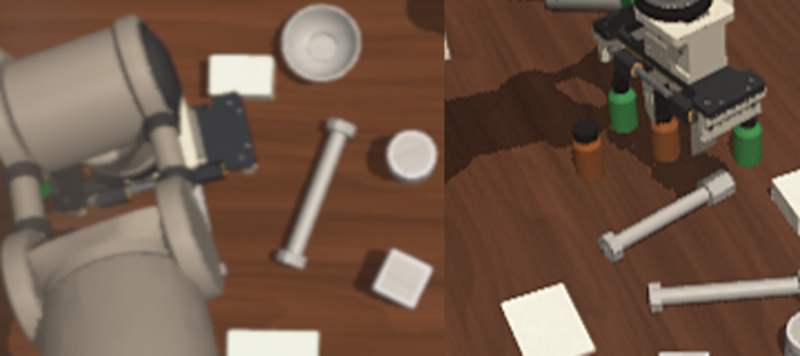

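The side view shows the fingers open across the handle, level, near the head side. I'll descend and grip.

>>> {"name": "carry_out", "arguments": {"deltas": [[[0, -1, 45, 0], [0, -1, 80, 0], [0, -1, 100, 0], [0, -1, 112, 0], [0, -1, 112, 0], [0, -1, 112, 0], [0, -1, 112, 0], [0, -1, 112, 0]]]}}

```text
time: 2.5
tool_pos: [553.8, 296.0, 69.8]
tcp_rot: [3.141, 0.002, -2.879]
contact_force: [-0.1, 0.5, -0.0]
grip_width: 59.9
```

Run:
```python
from h import *
go(553,296.5,68,195)
s,_=bot.capture("side")
cv2.imwrite("pics/g2.png",cv2.resize(s[80:220,200:380],(720,560),interpolation=cv2.INTER_CUBIC))
```

```text
at [553.8 296.   69.8] -164.98 | delta [0.7 0.7 1.8] turn 0.0 rows 1 | F [-0.1  0.5 -0. ] M [0.   0.01 0.01] grip 59.9 t 2.5
```

View pics/g2.png

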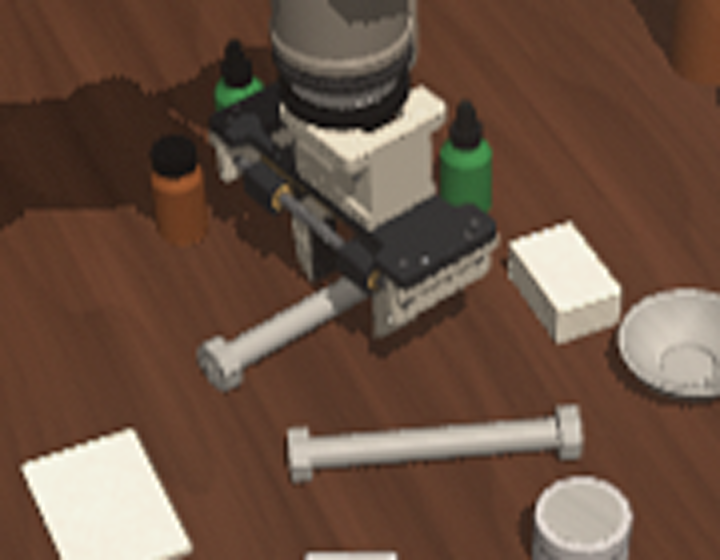

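>>> {"name": "carry_out", "arguments": {"deltas": [[[0, 0, 0, 0], [0, 0, 0, 0], [0, 0, 0, 0], [0, 0, 0, 0], [0, 0, 0, 0], [0, 0, 0, 0], [0, 0, 0, 0], [0, 0, 0, 0]]], "fingers": 5}}

```text
time: 3.35
tool_pos: [553.3, 296.0, 68.6]
tcp_rot: [3.141, 0.0, -2.879]
contact_force: [0.1, 1.8, 0.5]
grip_width: 17.2
```

>>> {"name": "carry_out", "arguments": {"deltas": [[[0, 0, -6, 0], [0, 0, -15, 0], [0, 0, -30, 0], [0, 0, -60, 0], [0, 0, -100, 0], [0, 0, -100, 0], [0, 0, -100, 0], [0, 0, -100, 0]]]}}

```text
time: 4.15
tool_pos: [552.5, 295.5, 167.8]
tcp_rot: [-3.141, -0.002, -2.879]
contact_force: [0.0, -1.0, -2.9]
grip_width: 17.0
```

Run:
```python
from h import *
s,d=bot.capture("side")
cv2.imwrite("pics/g3.png",cv2.resize(s[50:220,200:380],(635,600),interpolation=cv2.INTER_CUBIC))
# pestle centre -> tray(-45,0), held at +25, head to -y (pestle yaw -95, tool yaw 85)
x,y=tray(-45,-25); print(x,y); go(x,y,180,85)
W=world("side",d);o=bot.get_obs()["tool_pos"]
a=np.radians(15);q=(W-o);al=q[...,0]*np.cos(a)+q[...,1]*np.sin(a);pe=-q[...,0]*np.sin(a)+q[...,1]*np.cos(a)
for lo in range(-130,80,15):
    m=(al>lo)&(al<lo+15)&(abs(pe+3)<12)&(q[...,2]<-20)&(q[...,2]>-80)
    if m.sum()>5: print(lo,m.sum(),np.round(np.percentile(q[...,2][m],95)))
```

```text
482.49234501717996 -221.48285902864902
at [552.5 295.4 167.3] -164.98 | delta [ 201.6 -481.1  -12.7] turn 22.0 rows 13 | F [-0.   0.2 -3.5] M [0.02 0.04 0.02] grip 16.9 t 4.2
-115 101 -38.0
-100 38 -43.0
-85 49 -43.0
-70 48 -44.0
-55 44 -43.0
-40 43 -44.0
-25 68 -33.0
-10 8 -43.0
```

View pics/g3.png

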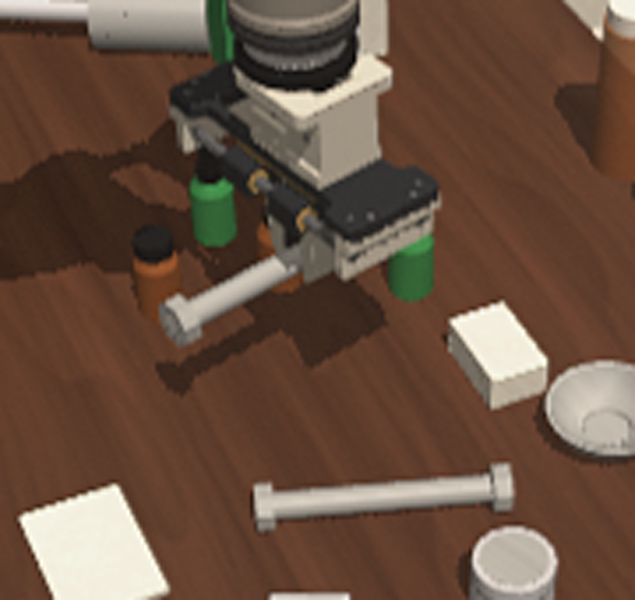

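The pestle is held level: handle top at a constant -43, about 3.5 N carried, moments near 0. Next I carry it over the trough.

>>> {"name": "carry_out", "arguments": {"deltas": [[[5, -10, -4, 0.4], [17, -40, -12, 1.6], [32, -77, -12, 3], [48, -115, -12, 4.6], [65, -155, -12, 6.3], [82, -196, -12, 8.2], [99, -237, -12, 10.2], [116, -278, -12, 12.2], [133, -318, -12, 14.2], [150, -357, -12, 16.2], [165, -394, -12, 18], [178, -426, -12, 19.6], [189, -451, -12, 20.8], [197, -470, -12, 21.6], [201.6, -481, -12, 22], [201.6, -481, -12, 22], [201.6, -481, -12, 22], [201.6, -481, -12, 22]]]}}

```text
time: 6.0
tool_pos: [483.2, -219.9, 180.4]
tcp_rot: [-3.141, -0.001, 1.486]
contact_force: [-0.2, -0.0, -3.0]
grip_width: 17.0
```

Run:
```python
from h import *
go(482.5,-221.5,75,85)
s,d=bot.capture("side");t,_=bot.capture("top")
a=cv2.resize(s[180:400,260:480],(400,400),interpolation=cv2.INTER_CUBIC);b=cv2.resize(t[140:300,340:500],(400,400),interpolation=cv2.INTER_CUBIC)
cv2.imwrite("pics/g4.png",np.hstack([a,b]))
```

```text
at [ 483.2 -219.9  180.4] 85.17 | delta [ -1.7  -0.6 105.4] turn 0.03 rows 3 | F [-0.2 -0.  -3. ] M [-0.07  0.04  0.  ] grip 17.0 t 6.0
```

View pics/g4.png

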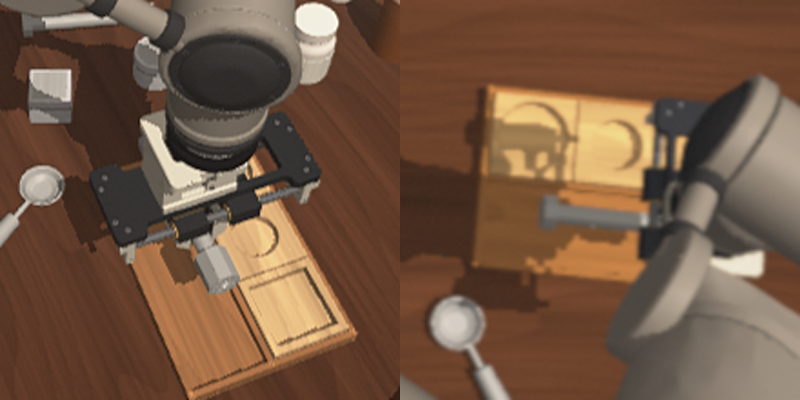

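>>> {"name": "carry_out", "arguments": {"deltas": [[[-0.5, 0, 15, 0], [-1, 0, 45, 0], [-1, 0, 75, 0], [-1, 0, 92, 0], [-1, 0, 97, 0], [-1, 0, 100, 0], [-1, 0, 102, 0], [-1, 0, 104, 0], [-1, 0, 105, 0], [-1, 0, 105, 0], [-1, 0, 105, 0], [-1, 0, 105, 0]]]}}

```text
time: 7.3
tool_pos: [483.3, -222.1, 75.8]
tcp_rot: [3.141, 0.0, 1.484]
contact_force: [0.5, -1.1, -3.6]
grip_width: 16.8
```

```bash
python3 -c "
from h import *
go(482.5,-221.5,74.6,85)"
```

```text
at [ 483.3 -222.1   75.8] 85.02 | delta [ 0.5 -0.8  1.2] turn 0.0 rows 1 | F [ 0.5 -1.1 -3.6] M [-0.06  0.1   0.  ] grip 16.8 t 7.3
```

Still hanging by about 1 mm, so I'll lower a little more, release to 32, and go up.

>>> {"name": "carry_out", "arguments": {"deltas": [[[0, 0, 0.6, 0], [0, 0, 1.2, 0], [0, 0, 1.2, 0], [0, 0, 1.2, 0]]]}}

```text
time: 7.7
tool_pos: [483.3, -222.0, 74.6]
tcp_rot: [3.141, 0.0, 1.484]
contact_force: [0.1, -0.1, 0.5]
grip_width: 17.0
```

>>> {"name": "carry_out", "arguments": {"deltas": [[[0, 0, 0, 0], [0, 0, 0, 0], [0, 0, 0, 0], [0, 0, 0, 0], [0, 0, 0, 0]]], "fingers": 32}}

```text
time: 8.2
tool_pos: [483.2, -222.0, 74.4]
tcp_rot: [3.141, -0.0, 1.484]
contact_force: [-0.3, 0.6, -0.1]
grip_width: 32.2
```

>>> {"name": "carry_out", "arguments": {"deltas": [[[0, 0, -10, 0], [0, 0, -30, 0], [0, 0, -60, 0], [0, 0, -90, 0], [0, 0, -120, 0], [0, 0, -120, 0], [0, 0, -120, 0], [0, 0, -120, 0]]]}}

```text
time: 9.0
tool_pos: [482.7, -221.7, 193.8]
tcp_rot: [-3.14, -0.001, 1.484]
contact_force: [1.2, 0.4, -0.7]
grip_width: 32.1
```

```bash
python3 -c "
from h import *
go(584,49,195,85)"
```

```text
at [ 482.7 -221.7  193.8] 85.02 | delta [278.5  77.4  -1.2] turn 0.0 rows 6 | F [ 1.2  0.4 -0.7] M [-0.07  0.04 -0.01] grip 32.1 t 9.0
```

>>> {"name": "carry_out", "arguments": {"deltas": [[[20, 5, 0, 0], [60, 17, 0, 0], [105, 29, 0, 0], [150, 42, 0, 0], [195, 54, 0, 0], [235, 65, 0, 0], [265, 74, 0, 0], [278.5, 77.4, 0, 0], [278.5, 77.4, 0, 0], [278.5, 77.4, 0, 0], [278.5, 77.4, 0, 0]]], "fingers": 86}}

```text
time: 10.1
tool_pos: [584.0, 47.2, 194.1]
tcp_rot: [-3.141, 0.0, 1.482]
contact_force: [0.1, 0.5, -0.5]
grip_width: 86.0
```

Run:
```python
from h import *
go(584,49,84,85)
s,d=bot.capture("side");t,_=bot.capture("top")
a=cv2.resize(s[130:290,260:420],(400,400),interpolation=cv2.INTER_CUBIC);b=cv2.resize(t[140:300,340:500],(400,400),interpolation=cv2.INTER_CUBIC)
cv2.imwrite("pics/g5.png",np.hstack([a,b]))
```

```text
at [584.   47.2 194.1] 84.93 | delta [  1.8  -0.2 110.1] turn -0.01 rows 3 | F [ 0.1  0.5 -0.5] M [-0.07  0.1  -0.02] grip 86.0 t 10.1
```

View pics/g5.png

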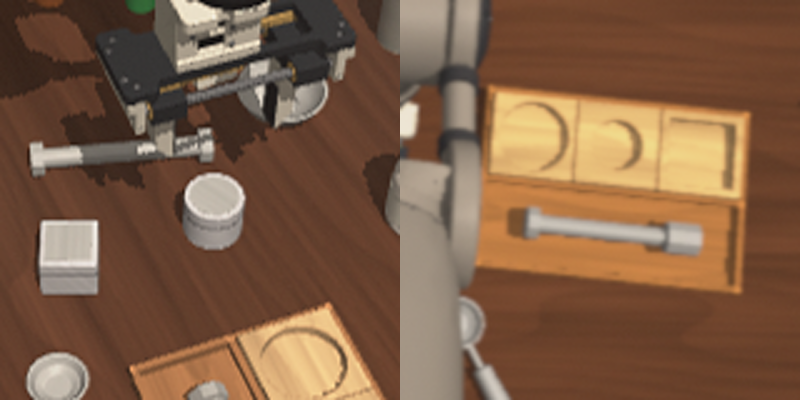

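The pestle lies flat along the trough. Now the round tin.

>>> {"name": "carry_out", "arguments": {"deltas": [[[0.5, 0, 40, 0], [1, 0, 75, 0], [1, 0, 98, 0], [1, 0, 110, 0], [1, 0, 110, 0], [1, 0, 110, 0]]]}}

```text
time: 10.8
tool_pos: [585.2, 49.3, 85.4]
tcp_rot: [3.14, -0.0, 1.483]
contact_force: [0.3, -0.0, -0.9]
grip_width: 85.7
```

>>> {"name": "carry_out", "arguments": {"deltas": [[[0, 0, 0, 0], [0, 0, 0, 0], [0, 0, 0, 0], [0, 0, 0, 0], [0, 0, 0, 0], [0, 0, 0, 0], [0, 0, 0, 0], [0, 0, 0, 0]]], "fingers": 40}}

```text
time: 11.6
tool_pos: [584.7, 49.8, 84.8]
tcp_rot: [3.141, -0.0, 1.484]
contact_force: [-0.7, 0.6, 4.1]
grip_width: 53.8
```

>>> {"name": "carry_out", "arguments": {"deltas": [[[0, 0, -6, 0], [0, 0, -15, 0], [0, 0, -40, 0], [0, 0, -80, 0], [0, 0, -100, 0], [0, 0, -100, 0], [0, 0, -100, 0], [0, 0, -100, 0]]]}}

```text
time: 12.4
tool_pos: [583.7, 49.7, 182.9]
tcp_rot: [-3.139, 0.0, 1.484]
contact_force: [-0.2, 0.1, -1.9]
grip_width: 54.1
```

```bash
python3 -c "
from h import *
x,y=tray(43,84);go(x,y,180,85)"
```

```text
at [583.7  49.7 182.9] 85.02 | delta [-170.    10.8    2.9] turn 0.0 rows 4 | F [-0.2  0.1 -1.9] M [-0.08  0.05  0.04] grip 54.1 t 12.4
```

>>> {"name": "carry_out", "arguments": {"deltas": [[[-10, 1, 0, 0], [-35, 2, 0, 0], [-70, 4, 0, 0], [-105, 7, 0, 0], [-135, 9, 0, 0], [-158, 10, 0, 0], [-168, 10.8, 0, 0], [-170, 10.8, 0, 0], [-170, 10.8, 0, 0], [-170, 10.8, 0, 0], [-170, 10.8, 0, 0]]]}}

```text
time: 13.5
tool_pos: [580.6, -119.5, 184.4]
tcp_rot: [-3.141, -0.0, 1.485]
contact_force: [0.5, 1.2, -0.9]
grip_width: 53.7
```

Run:
```python
from h import *
x,y=tray(43,84);go(x,y,94.3,85)
s,d=bot.capture("side")
cv2.imwrite("pics/g6.png",cv2.resize(s[160:360,280:480],(500,500),interpolation=cv2.INTER_CUBIC))
```

```text
at [ 580.6 -119.5  184.4] 85.1 | delta [-1.2 -0.9 90.1] turn 0.02 rows 2 | F [ 0.5  1.2 -0.9] M [-0.14  0.11 -0.05] grip 53.7 t 13.5
```

View pics/g6.png

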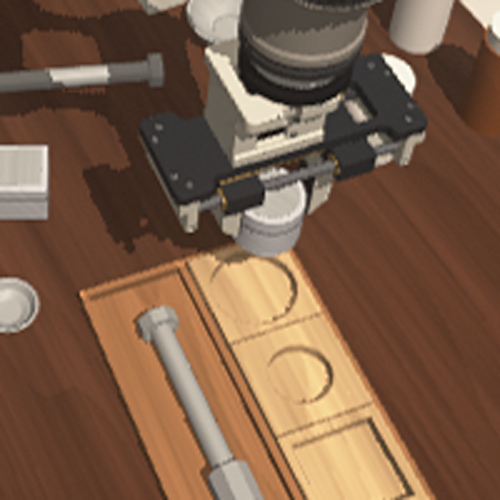

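The round tin hangs upright above the wide well, with the pestle below it undisturbed. Lowering.

>>> {"name": "carry_out", "arguments": {"deltas": [[[-1, -0.5, 25, 0], [-1, -0.5, 55, 0], [-1, -0.5, 68, 0], [-1, -0.5, 76, 0], [-1, -0.5, 81, 0], [-1, -0.5, 85, 0], [-1, -0.5, 88, 0], [-1, -0.5, 90, 0], [-1, -0.5, 90, 0], [-1, -0.5, 90, 0], [-1, -0.5, 90, 0]]]}}

```text
time: 14.65
tool_pos: [580.1, -121.6, 94.8]
tcp_rot: [3.141, 0.0, 1.484]
contact_force: [-1.3, 0.2, 0.0]
grip_width: 53.4
```

```bash
python3 -c "
from h import *
x,y=tray(43,84);go(x,y,94.3,85)"
```

```text
at [ 580.1 -121.6   94.8] 85.02 | delta [ 1.  -0.6  0.5] turn 0.0 rows 1 | F [-1.3  0.2  0. ] M [-0.08  0.04  0.03] grip 53.4 t 14.65
```

>>> {"name": "carry_out", "arguments": {"deltas": [[[0, 0, 0, 0], [0, 0, 0, 0], [0, 0, 0, 0], [0, 0, 0, 0], [0, 0, 0, 0]]], "fingers": 78}}

```text
time: 15.15
tool_pos: [580.0, -121.5, 94.4]
tcp_rot: [3.142, -0.0, 1.484]
contact_force: [0.3, -0.1, -0.3]
grip_width: 77.7
```

>>> {"name": "carry_out", "arguments": {"deltas": [[[0, 0, -10, 0], [0, 0, -40, 0], [0, 0, -80, 0], [0, 0, -100, 0], [0, 0, -100, 0], [0, 0, -100, 0]]]}}

```text
time: 15.75
tool_pos: [579.9, -121.5, 194.8]
tcp_rot: [3.141, 0.0, 1.484]
contact_force: [1.3, -0.1, 0.3]
grip_width: 78.2
```

```bash
python3 -c "
from h import *
go(447.5,57,190,65)"
```

```text
at [ 579.9 -121.5  194.8] 85.02 | delta [ 166.3 -147.3    4.8] turn 4.0 rows 5 | F [ 1.3 -0.1  0.3] M [-0.15  0.01 -0.02] grip 78.2 t 15.75
```

>>> {"name": "carry_out", "arguments": {"deltas": [[[17, -15, 0, 0.4], [45, -40, 0, 1], [75, -66, 0, 2], [105, -93, 0, 3], [135, -120, 0, 3.6], [158, -140, 3, 4], [166.3, -147.3, 4.8, 4], [166.3, -147.3, 4.8, 4], [166.3, -147.3, 4.8, 4], [166.3, -147.3, 4.8, 4]]], "fingers": 84}}

```text
time: 16.75
tool_pos: [448.6, 56.0, 189.5]
tcp_rot: [3.141, -0.0, 1.134]
contact_force: [0.6, 0.6, 0.1]
grip_width: 84.1
```

Run:
```python
from h import *
go(447.5,57,84,65)
s,d=bot.capture("side");t,_=bot.capture("top")
a=cv2.resize(s[130:390,220:480],(400,400),interpolation=cv2.INTER_CUBIC);b=cv2.resize(t[140:300,340:500],(400,400),interpolation=cv2.INTER_CUBIC)
cv2.imwrite("pics/g7.png",np.hstack([a,b]))
```

```text
at [448.6  56.  189.5] 64.98 | delta [  0.4  -1.4 105.5] turn -0.0 rows 3 | F [0.6 0.6 0.1] M [-0.08  0.09  0.01] grip 84.1 t 16.75
```

View pics/g7.png

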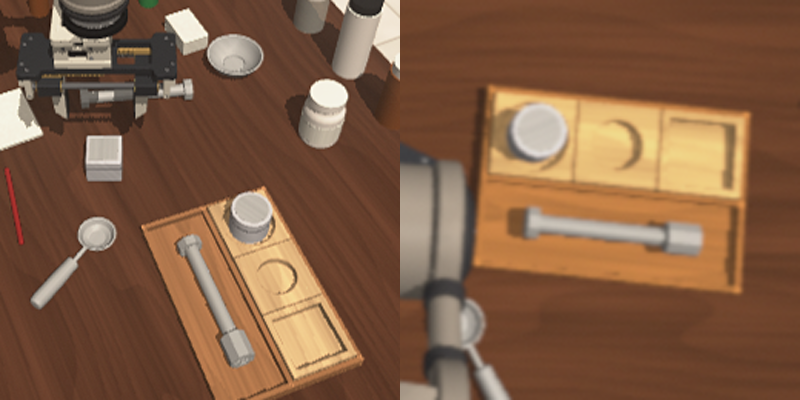

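The round tin is in the wide well. Now the square tin.

>>> {"name": "carry_out", "arguments": {"deltas": [[[0, -1, 40, 0], [0, -1, 75, 0], [0, -1, 95, 0], [0, -1, 105.5, 0], [0, -1, 105.5, 0], [0, -1, 105.5, 0]]]}}

```text
time: 17.45
tool_pos: [447.4, 57.1, 84.7]
tcp_rot: [3.141, -0.0, 1.134]
contact_force: [-0.0, 0.0, 0.2]
grip_width: 83.9
```

>>> {"name": "carry_out", "arguments": {"deltas": [[[0, 0, 0, 0], [0, 0, 0, 0], [0, 0, 0, 0], [0, 0, 0, 0], [0, 0, 0, 0], [0, 0, 0, 0], [0, 0, 0, 0], [0, 0, 0, 0]]], "fingers": 36}}

```text
time: 18.25
tool_pos: [447.0, 57.4, 84.4]
tcp_rot: [3.141, -0.0, 1.135]
contact_force: [-0.9, 0.4, 5.6]
grip_width: 50.1
```

>>> {"name": "carry_out", "arguments": {"deltas": [[[0, 0, -6, 0], [0, 0, -15, 0], [0, 0, -40, 0], [0, 0, -80, 0], [0, 0, -110, 0], [0, 0, -110, 0], [0, 0, -110, 0], [0, 0, -110, 0]]]}}

```text
time: 19.05
tool_pos: [445.9, 57.4, 193.2]
tcp_rot: [-3.139, 0.001, 1.135]
contact_force: [-0.6, 0.4, -0.5]
grip_width: 49.9
```

Run:
```python
from h import *
x,y=tray(43,-84);go(x,y,190,85)
d=np.load("pics/top0.npy")
t,d=bot.capture("top");W=world("top",d)
for n,dd in(("top",d),("side",bot.capture("side")[1])):
    W=world(n,dd);q=W-np.array([*tray(43,84),0]);m=(np.hypot(q[...,0],q[...,1])<35)&(W[...,2]>40)&(W[...,2]<80);print(n,m.sum(),np.round(np.median(W[m],0),1))
```

```text
at [445.9  57.4 193.2] 65.02 | delta [-262.7  253.8    3.2] turn -4.0 rows 8 | F [-0.6  0.4 -0.5] M [-0.17  0.07  0.1 ] grip 49.9 t 19.05
top 400 [ 580.4 -118.6   55.1]
side 559 [ 575.  -125.6   52.8]
```

>>> {"name": "carry_out", "arguments": {"deltas": [[[-10, 10, 0, 0], [-35, 34, 0, -0.5], [-65, 63, 0, -1], [-97, 94, 0, -1.5], [-130, 125, 0, -2], [-163, 157, 0, -2.5], [-195, 188, 0, -3], [-222, 214, 0, -3.5], [-244, 236, 0, -4], [-257, 249, 0, -4], [-262.7, 253.8, 0, -4], [-262.7, 253.8, 0, -4], [-262.7, 253.8, 0, -4], [-262.7, 253.8, 0, -4]]]}}

```text
time: 20.55
tool_pos: [565.6, -286.9, 194.0]
tcp_rot: [-3.141, -0.001, 1.485]
contact_force: [1.5, -0.6, -1.2]
grip_width: 50.0
```

Run:
```python
from h import *
x,y=tray(43,-84);go(x,y,94.3,85)
s,d=bot.capture("side")
cv2.imwrite("pics/g8.png",cv2.resize(s[200:400,300:500],(500,500),interpolation=cv2.INTER_CUBIC))
```

```text
at [ 565.6 -286.9  194. ] 85.08 | delta [-1.1 -0.5 99.7] turn 0.02 rows 2 | F [ 1.5 -0.6 -1.2] M [-0.09  0.08  0.03] grip 50.0 t 20.55
```

View pics/g8.png

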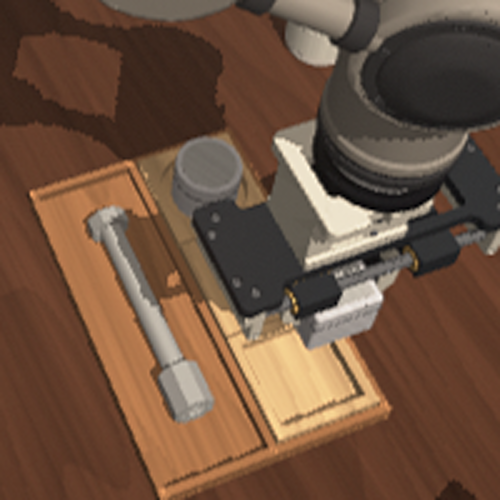

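The square tin is parallel to the well and above it. Lowering.

>>> {"name": "carry_out", "arguments": {"deltas": [[[-0.5, 0, 30, 0], [-0.5, -0.5, 60, 0], [-0.5, -0.5, 76, 0], [-0.5, -0.5, 84, 0], [-0.5, -0.5, 90, 0], [-0.5, -0.5, 94, 0], [-0.5, -0.5, 97, 0], [-0.5, -0.5, 99.5, 0], [-0.5, -0.5, 99.5, 0], [-0.5, -0.5, 99.5, 0], [-0.5, -0.5, 99.5, 0]]]}}

```text
time: 21.7
tool_pos: [565.5, -288.5, 94.9]
tcp_rot: [3.141, 0.0, 1.484]
contact_force: [0.8, -0.5, -1.1]
grip_width: 49.7
```

```bash
python3 -c "
from h import *
x,y=tray(43,-84);go(x,y,94.3,85)"
```

```text
at [ 565.5 -288.5   94.9] 85.01 | delta [ 0.6 -0.5  0.6] turn 0.0 rows 1 | F [ 0.8 -0.5 -1.1] M [-0.11  0.04 -0.01] grip 49.7 t 21.7
```

>>> {"name": "carry_out", "arguments": {"deltas": [[[0, 0, 0.4, 0], [0, 0, 0.4, 0], [0, 0, 0.4, 0], [0, 0, 0.4, 0], [0, 0, 0.4, 0]]], "fingers": 74}}

```text
time: 22.2
tool_pos: [565.4, -288.4, 94.2]
tcp_rot: [3.141, -0.0, 1.484]
contact_force: [0.3, -0.9, 0.6]
grip_width: 74.1
```

>>> {"name": "carry_out", "arguments": {"deltas": [[[0, 0, -10, 0], [0, 0, -40, 0], [0, 0, -80, 0], [0, 0, -115, 0], [0, 0, -115, 0], [0, 0, -115, 0]]]}}

```text
time: 22.8
tool_pos: [565.5, -288.5, 210.6]
tcp_rot: [3.139, 0.001, 1.484]
contact_force: [0.2, -0.5, -0.6]
grip_width: 73.7
```

Run:
```python
from h import *
I={}
for n in("top","side"):
    p,d=bot.capture(n);I[n]=p;W=world(n,d);x,y,z=W[...,0],W[...,1],W[...,2]
    m=((z>10)&(z<100)&(x>420)&(x<690)&(y>330)&(y<520)).astype(np.uint8)
    k,l,s,c=cv2.connectedComponentsWithStats(m)
    for i in range(1,k):
        if s[i,4]<60: continue
        q=W[l==i];t=q[q[:,2]>max(q[:,2])-22]
        r=cv2.minAreaRect(q[:,:2].astype(np.float32))
        print(n,np.round(c[i]),s[i,4],'col',p[l==i].mean(0).round(),'zmax',round(np.percentile(q[:,2],97)),'topc',np.round(t.mean(0)),'rect',np.round(r[0]),np.round(r[1]))
go(571,401,195,135)
```

```text
top [141. 158.] 494 col [ 94. 107. 117.] zmax 99 topc [652. 501.  91.] rect [654. 502.] [25. 69.]
top [205. 159.] 202 col [46. 85. 47.] zmax 84 topc [657. 353.  76.] rect [657. 352.] [28. 33.]
top [182. 192.] 205 col [ 35.  61. 100.] zmax 85 topc [574. 402.  74.] rect [573. 402.] [31. 33.]
top [153. 202.] 217 col [49. 87. 61.] zmax 85 topc [547. 473.  78.] rect [548. 472.] [26. 34.]
top [176. 229.] 225 col [36. 55. 84.] zmax 72 topc [480. 410.  68.] rect [480. 409.] [30. 31.]
side [244. 131.] 167 col [ 36.  62. 107.] zmax 55 topc [469. 400.  47.] rect [474. 400.] [20. 33.]
at [ 564.8 -288.1  208.3] 85.02 | delta [687.  -53.6  13.3] turn -10.0 rows 14 | F [ 0.1 -0.4 -1.3] M [-0.13  0.01 -0.02] grip 73.9 t 22.9
```

The dropper hasn't moved: amber, 85 high, at about (571,401). A tall jar stands at (653,501), so I keep yaw 85 to hold the jaws clear of it.

>>> {"name": "carry_out", "arguments": {"deltas": [[[15, -1, 0, 0], [50, -4, 0, 0], [95, -7, 0, 0], [140, -11, 0, 0], [185, -14, 0, 0], [230, -18, 0, 0], [275, -21, 0, 0], [320, -25, 0, 0], [365, -28, 0, 0], [410, -32, 0, 0], [455, -35, 0, 0], [500, -39, 0, 0], [545, -42, 0, 0], [590, -46, 0, 0], [630, -49, 0, 0], [662, -52, 0, 0], [680, -53, 0, 0], [687, -53.6, 0, 0], [687, -53.6, 0, 0], [687, -53.6, 0, 0]]], "fingers": 60}}

```text
time: 24.9
tool_pos: [571.3, 399.9, 208.7]
tcp_rot: [-3.141, 0.001, 1.483]
contact_force: [0.7, 0.1, -0.1]
grip_width: 59.9
```

Run:
```python
from h import *
go(571,401,92,85)
s,d=bot.capture("side");t,dt=bot.capture("top")
a=cv2.resize(s[30:170,190:370],(500,389),interpolation=cv2.INTER_CUBIC);b=cv2.resize(t[150:280,350:500],(449,389),interpolation=cv2.INTER_CUBIC)
cv2.imwrite("pics/g9.png",cv2.resize(np.hstack([a,b[:,:300]]),(800,389)))
W=world("top",dt);q=W-np.array([*tray(43,-84),0]);m=(np.hypot(q[...,0],q[...,1])<35)&(W[...,2]>35);print(m.sum(),np.median(W[m],0))
```

```text
at [571.3 399.9 208.7] 85.0 | delta [  1.1  -0.4 116.7] turn -0.0 rows 3 | F [ 0.7  0.1 -0.1] M [-0.09  0.01 -0.05] grip 59.9 t 24.9
471 [ 566.10917768 -283.63238814   54.57071596]
```

View pics/g9.png

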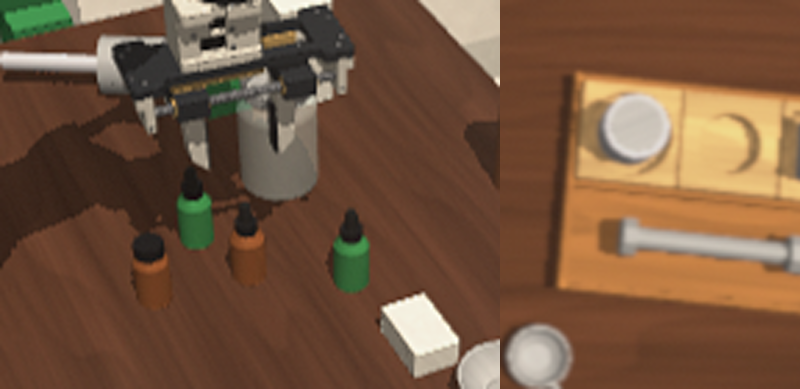

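The square tin's top is at 54, so it's on the well floor. The amber dropper lies below the open fingers. I'll descend to TCP z 92.

>>> {"name": "carry_out", "arguments": {"deltas": [[[0.5, 0, 35, 0], [1, 0, 65, 0], [1, 0, 90, 0], [1, 0, 105, 0], [1, 0, 112, 0], [1, 0, 116, 0], [1, 0, 116, 0], [1, 0, 116, 0]]]}}

```text
time: 25.8
tool_pos: [572.2, 401.9, 94.6]
tcp_rot: [3.14, -0.001, 1.484]
contact_force: [-0.0, -0.6, -0.4]
grip_width: 60.0
```

>>> {"name": "carry_out", "arguments": {"deltas": [[[0, 0, 0, 0], [0, 0, 0, 0], [0, 0, 0, 0], [0, 0, 0, 0], [0, 0, 0, 0], [0, 0, 0, 0], [0, 0, 0, 0], [0, 0, 0, 0]]], "fingers": 20}}

```text
time: 26.6
tool_pos: [571.8, 401.7, 93.5]
tcp_rot: [3.141, -0.0, 1.484]
contact_force: [-0.5, 0.5, 2.0]
grip_width: 33.1
```

```bash
python3 -c "
from h import *
go(571,401,92,85)"
```

```text
at [571.8 401.7  93.5] 85.02 | delta [-0.8 -0.7  1.5] turn 0.0 rows 1 | F [-0.5  0.5  2. ] M [-0.04  0.04  0.02] grip 33.1 t 26.6
```

>>> {"name": "carry_out", "arguments": {"deltas": [[[0, 0, -6, 0], [0, 0, -15, 0], [0, 0, -40, 0], [0, 0, -80, 0], [0, 0, -105, 0], [0, 0, -115, 0], [0, 0, -115, 0], [0, 0, -115, 0], [0, 0, -115, 0]]]}}

```text
time: 27.5
tool_pos: [571.0, 401.3, 206.0]
tcp_rot: [-3.138, 0.002, 1.484]
contact_force: [0.8, -0.4, -0.4]
grip_width: 33.1
```

```bash
python3 -c "
from h import *
x,y=tray(43,0);go(x,y,208,85)"
```

```text
at [571.  401.3 206. ] 85.02 | delta [-603.1   53.9   -2. ] turn 0.0 rows 13 | F [ 0.8 -0.4 -0.4] M [-0.11  0.05  0.05] grip 33.1 t 27.5
```

>>> {"name": "carry_out", "arguments": {"deltas": [[[-10, 1, 0, 0], [-35, 3, 0, 0], [-70, 6, 0, 0], [-110, 10, 0, 0], [-150, 13, 0, 0], [-190, 17, 0, 0], [-230, 21, 0, 0], [-270, 24, 0, 0], [-310, 28, 0, 0], [-350, 31, 0, 0], [-390, 35, 0, 0], [-430, 38, 0, 0], [-470, 42, 0, 0], [-510, 46, 0, 0], [-545, 49, 0, 0], [-575, 51.5, 0, 0], [-595, 53, 0, 0], [-603, 54, 0, 0], [-603, 54, 0, 0], [-603, 54, 0, 0]]]}}

```text
time: 29.5
tool_pos: [572.8, -203.0, 207.8]
tcp_rot: [-3.141, -0.001, 1.484]
contact_force: [0.0, -0.4, -0.9]
grip_width: 33.2
```

Run:
```python
from h import *
x,y=tray(43,0);go(x,y,103,85)
s,d=bot.capture("side")
cv2.imwrite("pics/g10.png",cv2.resize(s[160:360,290:490],(500,500),interpolation=cv2.INTER_CUBIC))
```

```text
at [ 572.8 -203.   207.8] 85.03 | delta [ -1.3  -0.4 104.8] turn 0.01 rows 3 | F [ 0.  -0.4 -0.9] M [-0.07  0.07  0.01] grip 33.2 t 29.5
```

View pics/g10.png

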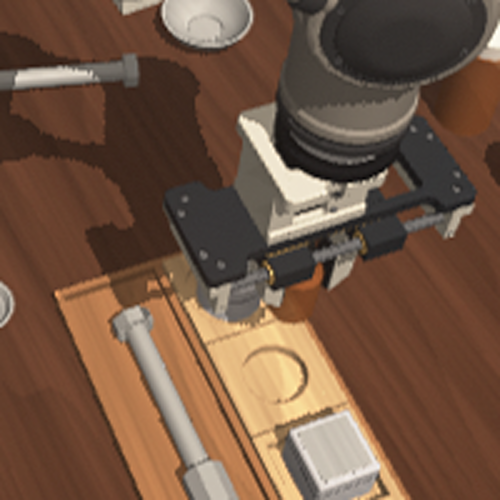

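The bottle hangs upright and the square tin is seated. I'll lower into the narrow well.

>>> {"name": "carry_out", "arguments": {"deltas": [[[-0.5, -0.5, 30, 0], [-0.5, -0.5, 62, 0], [-0.5, -0.5, 80, 0], [-0.5, -0.5, 88, 0], [-0.5, -0.5, 94, 0], [-0.5, -0.5, 98, 0], [-0.5, -0.5, 101, 0], [-0.5, -0.5, 103, 0], [-0.5, -0.5, 104.5, 0], [-0.5, -0.5, 104.5, 0], [-0.5, -0.5, 104.5, 0], [-0.5, -0.5, 104.5, 0]]]}}

```text
time: 30.75
tool_pos: [572.6, -204.3, 103.9]
tcp_rot: [3.141, 0.0, 1.484]
contact_force: [-0.8, -0.4, -0.6]
grip_width: 33.1
```

```bash
python3 -c "
from h import *
x,y=tray(43,0);go(x,y,103,85)"
```

```text
at [ 572.6 -204.3  103.9] 85.01 | delta [ 0.  -0.3  0.9] turn 0.0 rows 1 | F [-0.8 -0.4 -0.6] M [-0.11  0.04  0.  ] grip 33.1 t 30.75
```

>>> {"name": "carry_out", "arguments": {"deltas": [[[0, 0, 0.5, 0], [0, 0, 0.5, 0], [0, 0, 0.5, 0], [0, 0, 0.5, 0]]]}}

```text
time: 31.15
tool_pos: [572.7, -204.3, 103.5]
tcp_rot: [3.141, 0.0, 1.484]
contact_force: [0.2, -0.5, 1.3]
grip_width: 33.1
```

>>> {"name": "carry_out", "arguments": {"deltas": [[[0, 0, 0, 0], [0, 0, 0, 0], [0, 0, 0, 0], [0, 0, 0, 0], [0, 0, 0, 0]]], "fingers": 56}}

```text
time: 31.65
tool_pos: [572.6, -204.2, 103.1]
tcp_rot: [-3.142, -0.0, 1.484]
contact_force: [-0.2, 0.3, -0.0]
grip_width: 56.0
```

>>> {"name": "carry_out", "arguments": {"deltas": [[[0, 0, -10, 0], [0, 0, -40, 0], [0, 0, -80, 0], [0, 0, -115, 0], [0, 0, -115, 0], [45, 0, -115, 0], [90, 0, -115, 0], [135, 0, -115, 0], [180, 0, -115, 0], [225, 0, -115, 0], [270, 0, -115, 0], [270, 0, -115, 0], [270, 0, -115, 0], [270, 0, -115, 0]]]}}

```text
time: 33.05
tool_pos: [595.9, 63.8, 218.1]
tcp_rot: [-3.141, 0.0, 1.483]
contact_force: [0.7, 0.1, -0.3]
grip_width: 55.8
```

Run:
```python
from h import *
go(0,0,0,85)
s,ds=bot.capture("side");t,dt=bot.capture("top")
a=cv2.resize(s[220:400,290:470],(400,400),interpolation=cv2.INTER_CUBIC);b=cv2.resize(t[140:300,340:500],(400,400),interpolation=cv2.INTER_CUBIC)
cv2.imwrite("pics/g11.png",np.hstack([a,b]))
for n,d in(("top",dt),("side",ds)):
    W=world(n,d)
    for nm,p,r,lo in(("round",(43,84),34,40),("drop",(43,0),25,78),("square",(43,-84),37,40),("pestle",(-45,0),95,15)):
        q=W-np.array([*tray(*p),0]);m=(np.hypot(q[...,0],q[...,1])<r)&(W[...,2]>lo)
        if nm=="pestle": m&=(q[...,0]<36-q[...,1]*-0.087)
        print(n,nm,m.sum(),np.round(np.median(W[m],0)),round(np.percentile(W[m][:,2],90)))
```

```text
at [595.9  63.8 218.1] 84.99 | delta [-115.6 -588.   218.1] turn -0.0 rows 13 | F [ 0.7  0.1 -0.3] M [-0.1   0.08 -0.03] grip 55.8 t 33.05
top round 399 [ 580. -119.   55.] 58
top drop 34 [ 573. -199.   91.] 98
top square 457 [ 567. -283.   55.] 58
top pestle 754 [ 484. -203.   29.] 36
side round 561 [ 575. -125.   53.] 55
side drop 50 [ 568. -205.   90.] 94
side square 825 [ 561. -291.   53.] 55
side pestle 1178 [ 480. -213.   28.] 35
```

View pics/g11.png

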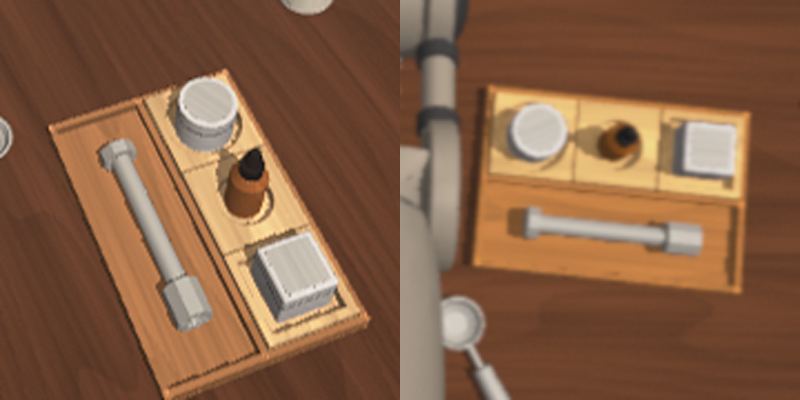

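Everything is seated: the tin tops are at about 54, the teat top at about 95 and the pestle is in its trough. Handing in.

```bash
python3 -c "
from plant import bot
print(bot.close_job())"
```

```text
the job is handed in; nothing more can be done
None
```

The tray is packed and handed in, at about 33 s on the robot's clock. I placed the pestle first, then the round tin, the square tin and the dropper bottle. The pestle was gripped at its balance point and carried level. I never gripped or aimed at the look-alikes.

**Last checks**
- **Tins:** both tops measured 53–55 mm in the two cameras, against 54 expected on the well floors.
- **Dropper bottle:** the teat top read about 94–98 mm, against 95 expected, and the bottle looked upright.
- **Pestle:** it lies along the trough, and the lowering stopped at the expected height.
- **Forces:** the wrist force stayed under about 6 N in the readings after each move.

**What disagreed or was not checked**
- **Camera offset:** the two cameras differ by about 5 mm sideways. I averaged them, which was well inside the roughly 8 mm of play in each well.
- **Pestle grasp:** the gripper's body passed within about 1 mm of the dropper's teat by my estimate. A later picture showed the bottle had not moved.
- **Look-alikes:** the last check that the bottle look-alikes had not moved was before the dropper was picked up. I did not re-measure the plain bar after the start, though it was still on the counter in the last picture that showed it.

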